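Zero the peak hand of the seal-force tester and take a new reading

TASK

The gauge of the seal-force tester still shows the peak of the last test. Turn the knob in the middle of its glass back, anticlockwise, until the peak hand is fully home against its zero stop, and let go; then take the new reading: press the ball-ended press lever down to its stop and ease it back up under the hand, without letting it fly up, so that the peak hand is left standing at the new peak. Do not disturb the vials, dishes and other things that stand about.

Things in the scene. Friction and masses are not known exactly. Their poses are not given: they have to be found in the camera images.
- tester: Seal-force tester: aluminium base plate 240 x 360 x 18 mm, fixed to the bench. Origin: centre of its underside; -x is its front (operator's side), +y left, z up. On its right a grey arbor press (head x -41 to 50, y -132 to -68 mm, up to z 205; a capped vial clamped under its ram), on its left a white console (x -85 to 62, y 10 to 160, up to z 131) with a round gauge. Ram and thin needle follow the lever.
- dial_centre (a point): Centre of the gauge's glass (gauge 114 mm across its bezel, which stands 2 mm proud of the glass). Its z axis is the axis of dial and knob, pointing out of the glass: it leans 35 degrees from vertical towards the tester's front. x axis: to twelve o'clock (up the slope); y axis: to nine o'clock.
- knob_mid (a point): Centre of the reset knob, 22 mm out from dial_centre along the dial axis, with dial_centre's axes (does not turn). The knob is a round, ribbed black cylinder on a thinner stem, 26 mm across, 28 mm long, from 8 to 36 mm above the glass. It carries the peak hand under the glass: the broad dark grey hand with a lozenge at its end.
- knob (a joint): Turn of knob and peak hand, rad: 0 = at the zero stop (half past seven on the dial), growing clockwise seen looking at the dial, at most 4.71. To zero it turn anticlockwise: positive about the dial's z axis. Light friction (0.02 N m), no spring: stays where left. A lever stroke carries it up with the needle (0 to 3.2, in step with the lever), and it stays at the peak: about 3.2 after a full stroke.
- lever_ball (a point): Centre of the black ball, 36 mm in diameter, at the end of the press lever, at the right of the press; it moves with the lever.
- lever_pivot (a point): Point on the lever's pivot axis in the plane in which the ball swings; fixed to the tester, with its axes (pivot axis along y, the lever points to -x). The ball's centre is 160 mm from it; the lever is a 12 mm rod.
- lever (a joint): Swing of the press lever, rad: 0 = at rest, 35 degrees above level, held by its spring; grows as the ball goes down, to the stop at 0.95 (19 degrees below level). It takes about 3 to 4 N at the ball to start it and 8 to 9 N at the stop; let go, it flies up.
- vial_a: Capped glass vial, 24 mm across, 42 mm high, on the bench before the console; origin at its underside. A bystander: leave it alone.
- vial_b: A like vial on the base plate, between press and console; origin at its underside. A bystander: leave it alone.
- dishes: Stack of three clear culture dishes, 90 mm across, 45 mm high, left of the tester; origin under its centre. A bystander: leave it alone.
- forceps: Steel forceps, 135 mm long, 8 mm high, lying left of the tester; origin near mid-length. A bystander: leave it alone.
- marker: Marker pen, 130 mm long, 13 mm thick, lying before the press; origin at mid-length. A bystander: leave it alone.
- tally: Round steel hand tally counter, 48 mm across, 33 mm high, right of the tester; origin under its centre. A bystander: leave it alone.
- caps: Open steel tray 85 x 110 x 24 mm of vial caps, right of the tester; origin under its centre. A bystander: leave it alone.

How it is judged:
On the way, in this order (a step that is already met when the one before it is completed fails the run):
1. the peak hand is fully home at its zero stop and the knob has been let go (value of joint knob below 0.07 rad and contact force between the fingers and tester below 0.2 N), for 0.2 s.
2. the lever is down at its stop (value of joint lever above 0.9 rad), for 0.1 s.
At the end, for the whole second after the job is handed in: The lever is back at rest (below 0.05 rad) and the peak hand has been left by the stroke at the new peak (knob between 2.6 and 3.6 rad) (value of joint lever below 0.05 rad and value of joint knob between 2.6 and 3.6 rad); the robot touches nothing.
It fails at once if the lever flies back up (faster than 3.5 rad/s) (velocity of joint lever below -3.5 rad/s).
It fails at once if a thing standing about is moved by more than 20 mm (distance of any of vial_a, vial_b, dishes, forceps, marker, tally, caps from where it was at the start of the episode above 0.02 m).
It also fails if it takes over 67 s, if anything falls off the work surface, if the arm or the gripper's body presses on something with over 40 N, if the wrist force passes 120 N, or if a joint passes its speed limit or range.

ROBOT

A 6-joint arm with a two-finger parallel gripper is mounted at the origin on the work surface. World frame = base frame: x ahead of the robot, y to its left, z up, the work surface at z = 0. Lengths are in m, angles in rad, forces in N, time in s.
With the tool pointing down it reaches from about 0.35 to 0.975 m from the base axis. Payload 7.1 kg.
Tool frame: the origin (TCP) lies at the very end of the fingers, on their centre line; the grasp point (between the pads) lies bot.grip_depth behind it (bot.grip_depth is the distance from the TCP to the grasp point, in m); z points along the fingers, y is the line along which they close (so a half turn about z gives the same grasp; the last joint's range is limited). The gripper opens to 88 mm and grips with 3 to 60 N. Pads are 20 mm wide; open, the fingers measure 115 mm over their backs; the gripper's body (75 mm by 178 mm) begins 61 mm behind the grasp point.
Start: joints at [1.148, 0.423, 1.63, -0, 1.089, -0.019], TCP at [0.246, 0.575, 0.223] pointing down, gripper open.
Joint ranges: [-3, 3], [-0.9, 2.11], [0.09, 2.58], [-1.31, 4.45], [0.11, 2.69], [-2.54, 2.54]. Speed limits (rad/s): [2.39, 2.39, 3.01, 3.14, 3.14, 3.14].

INTERFACE

Orientations are given as [roll, pitch, yaw] about the fixed x, y, z axes, in that order (R = Rz(yaw) Ry(pitch) Rx(roll)).
In Python, from workcell import monitor, vision, ticket, bot gives the robot as it stands.
- The arm moves only by the tool arm_command, never from a script. Its argument "series" is a list of rows, each a list of 3 entries, a list of its own where there are three numbers: the shift along the world's x, y, z in mm, then the turn about the world's z in rad, then the finger opening in mm, from 0 to 87.8. A call has exactly 10 rows; each row is the pose to reach, as a shift and turn from the pose commanded when the call began; what a row does not reach only later rows make up. A row lasts 1/12 s, in which the tool goes at most 41.7 mm and 7.16 degrees, less where a joint would pass 70% of its speed; a pose out of reach is approached as far as the arm can. A call with a gripper value outside its range is refused whole. The fingers move at their own pace and stop on an object; "squeeze" is the grip in N (left out, the last holds). Time passes only in rows, so rows that repeat a pose let the fingers close, or fill a call up. It gives the time, the measured TCP pose, the force, the opening and the grip force at its end, in the units of the state.
- monitor.get_obs(): the state, without advancing time (a new reading comes with each control period).
- vision.snapshot(name): name is "scene" or "side" or "wrist"; returns a dict with "image" (384x512x3 uint8, red, green, blue), "range_z" (384x512 float32, m along the optical axis (not along the pixel's ray), 0 where there is no reading), "mtx" (3x3 intrinsics, pixels), "distortion" ([k1, k2, p1, p2, k3] as OpenCV has them; the pictures are not rectified), "T" (4x4, takes a point from camera to world coordinates). Camera axes: x right, y up, looking along -z (the intrinsics and any distortion apply to the point x, -y, -z); pixel columns grow to the right and rows downward; lengths in m; the calibration is good to about 2 mm. A picture is of the moment at which its call begins.
- ticket.job_done(): hands the job in; it is judged then, once.
The state is a dict: "t": time; "q": joint angles; "joint_vel": joint speeds; "joint_torque": joint torques, N m; "eef_pos": TCP position; "tool_rot": TCP orientation; "contact_force": force on the tool from outside, world axes, zero at the start; "torque": the same for the moment, N m; "finger_gap": opening from 0.0 (shut) to 1.0 (fully open); "grasp_force": force on a finger pad.
Only numpy, scipy, OpenCV 4.12 (cv2) and the standard library are available. Lean on these libraries where they do the work, as an engineer would, in place of code of your own. Each camera call takes 0.05 s, during which the arm holds its last target. There are 200 camera calls.

## Working session

There is one attempt and no reset: what is moved stays moved. The work goes in short steps, Python scripts to look and compute and a tool call to move; the robot and the scene stay as the last step left them, time stands still between calls to the robot, and variables do not carry over. Pictures are saved under pics/ and viewed, at most 10 in all, crops included, and the job is handed in when it is done.

Besides the shell and the picture viewer there is one more tool, called after ">>>" by a JSON object that holds its "api" and its "payload", one argument or row to a line. arm_command: Moves the arm, as the interface text tells. Its arguments: {"type":"object","properties":{"series":{"type":"array"},"squeeze":{"type":"number"}},"required":["series"]}

```bash
mkdir -p pics; cat > h.py <<'E'
import numpy as np, cv2
from workcell import monitor, vision, ticket, bot
def snap(n,f=None):
    s=vision.snapshot(n)
    if f: cv2.imwrite('pics/'+f,s['image'][:,:,::-1])
    np.savez('/tmp/'+n+'.npz',**{k:np.array(v) for k,v in s.items()})
    return s
def load(n): return np.load('/tmp/'+n+'.npz')
def p3(s,u,v,r=1):
    a=s['range_z'][v-r:v+r+1,u-r:u+r+1]; a=a[a>0]; d=np.median(a)
    x,y=cv2.undistortPoints(np.array([[[u,v]]],float),s['mtx'],s['distortion'])[0,0]
    return (s['T']@[x*d,-y*d,-d,1])[:3]
def cloud(s):
    h,w=s['range_z'].shape
    u,v=np.meshgrid(np.arange(w),np.arange(h))
    xy=cv2.undistortPoints(np.stack([u,v],-1).reshape(-1,1,2).astype(float),s['mtx'],s['distortion'])[:,0]
    d=s['range_z'].reshape(-1)
    P=np.c_[xy[:,0]*d,-xy[:,1]*d,-d,np.ones_like(d)]@np.array(s['T']).T
    return P[:,:3].reshape(h,w,3)
E
python3 - <<'E'
from h import *
for n in('scene','side'):
    s=snap(n,n+'.png'); print(n,s['T'].round(2).tolist())
print(monitor.get_obs(),bot.grip_depth)
E
```

```text
scene [[0.64, -0.62, 0.45, 1.08], [0.77, 0.52, -0.37, -0.38], [-0.01, 0.59, 0.81, 1.08], [0.0, 0.0, 0.0, 1.0]]
side [[0.86, 0.34, -0.38, 0.16], [-0.51, 0.59, -0.63, -0.62], [0.0, 0.74, 0.68, 0.87], [0.0, 0.0, 0.0, 1.0]]
{'t': 0.1, 'q': array([ 1.14800296e+00,  4.23775954e-01,  1.63057505e+00,  3.24295559e-06,
        1.08860733e+00, -1.89867941e-02]), 'joint_vel': array([-0.00022053, -0.00035556, -0.00131435,  0.00097397,  0.00075053,
       -0.0012995 ]), 'joint_torque': array([-1.25850795e-03, -5.45612741e+01, -2.74324411e+01,  6.44805143e-02,
        1.87854673e-02, -4.81135737e-05]), 'eef_pos': array([0.24534425, 0.57430235, 0.22198737]), 'tool_rot': array([-3.14022728e+00, -2.87989249e-05,  2.73778456e+00]), 'contact_force': array([ 0.86763969, -0.36431113, -0.42108559]), 'torque': array([ 0.01776792,  0.0355658 , -0.00578238]), 'grasp_force': 0.0, 'finger_gap': 0.9998253917864875} 0.0187
```

View pics/scene.png

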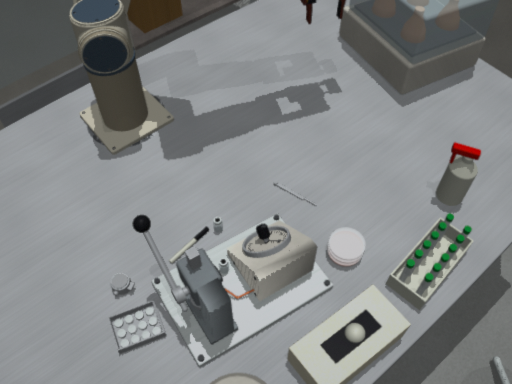

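View pics/side.png

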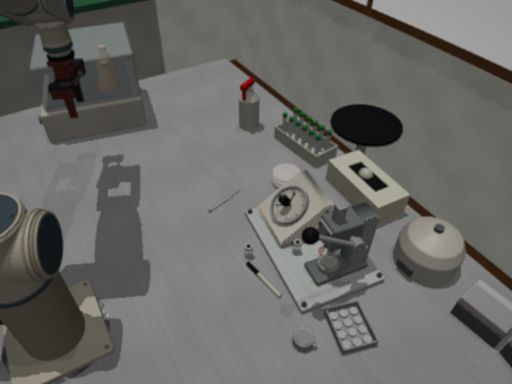

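The scene view shows the ball at (142,223), the knob at (263,231) and the plate corners at about (277,217), (327,283), (200,357) and (157,287). I'll measure these next.

```bash
python3 - <<'E'
from h import *
s=load('scene'); d=load('side')
C=cloud(s); D=cloud(d)
# ball, knob: dark pixels
for n,c,img,(u0,u1,v0,v1) in (('ball s',C,s,(130,156,210,236)),('knob s',C,s,(252,275,220,243)),('ball d',D,d,(300,322,225,247)),('knob d',D,d,(275,293,190,210))):
    I=img['image'][v0:v1,u0:u1].max(2)<45; P=c[v0:v1,u0:u1][I]; P=P[P[:,2]>.1]; P=P[P[:,2]>P[:,2].max()-.05]
    print(n,len(P),P.mean(0).round(4),P.min(0).round(3),P.max(0).round(3))
    if 'ball' in n:
        from scipy.optimize import least_squares
        r=least_squares(lambda x:np.linalg.norm(P-x,axis=1)-.018,P.mean(0)-[0,0,.015],loss='soft_l1',f_scale=.002); print(' fit',r.x.round(4))
# plate: points with z in 15..21mm
for c in(C,D):
    m=(abs(c[:,:,2]-.018)<.006)
    lab=cv2.connectedComponentsWithStats(cv2.morphologyEx(m.astype(np.uint8),cv2.MORPH_OPEN,np.ones((2,2))))
    i=1+np.argmax(lab[2][1:,4]); P=c[lab[1]==i]
    print(len(P),np.median(P[:,2]).round(4),cv2.minAreaRect(P[:,:2].astype(np.float32)))
for n,c,uv in(('s',s,[(277,217),(327,283),(200,357),(157,287)]),('d',d,[(252,208),(302,300),(380,277)])):
    for a in uv: print(n,a,p3(c,*a).round(3))
# dial plane
def dial(c,img,u0,u1,v0,v1):
    P=c[v0:v1,u0:u1].reshape(-1,3);return P[(P[:,2]>.06)&(P[:,2]<.14)]
E
python3 - <<'E'
import cv2
a=cv2.imread('pics/side.png')[165:290,230:390]; b=cv2.imread('pics/scene.png')[200:370,110:340]
a=cv2.resize(a,(640,500),interpolation=3)
cv2.imwrite('pics/c1.png',a)
E
```

```text
ball s 212 [ 0.5373 -0.2209  0.2674] [ 0.52  -0.236  0.254] [ 0.548 -0.205  0.276]
 fit [ 0.5295 -0.2189  0.2564]
knob s 1 [ 1.0776 -0.378   1.0824] [ 1.078 -0.378  1.082] [ 1.078 -0.378  1.082]
ball d 226 [ 0.5252 -0.2236  0.2663] [ 0.513 -0.236  0.25 ] [ 0.545 -0.206  0.275]
 fit [ 0.5313 -0.2174  0.2564]
knob d 1 [ 0.1581 -0.6168  0.8657] [ 0.158 -0.617  0.866] [ 0.158 -0.617  0.866]
5042 0.0174 ((0.8457188606262207, -0.1225023865699768), (0.3849920630455017, 0.5726375579833984), 76.13136291503906)
3843 0.0176 ((0.5223137140274048, -0.336260586977005), (0.8488596081733704, 0.3532693684101105), 60.202274322509766)
s (277, 217) [0.581 0.102 0.023]
s (327, 283) [0.794 0.07  0.022]
s (200, 357) [ 0.745 -0.262  0.022]
s (157, 287) [ 0.545 -0.24   0.017]
d (252, 208) [0.601 0.127 0.001]
d (302, 300) [ 0.539 -0.216  0.015]
d (380, 277) [ 0.745 -0.266  0.02 ]
```

View pics/c1.png

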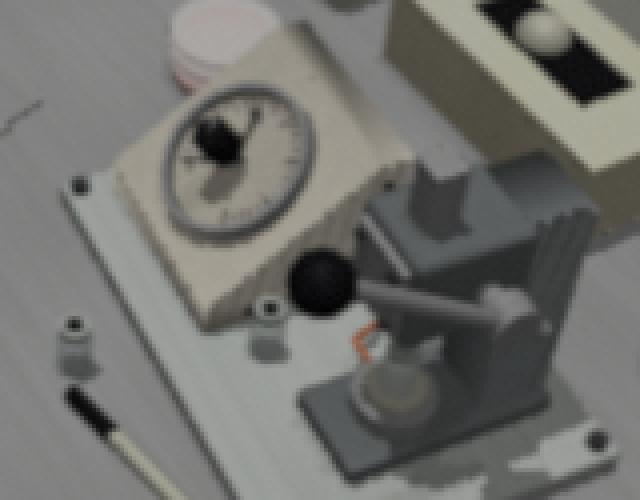

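The crop shows the peak hand running from about (220,150) to (255,112), so it stands near twelve o'clock. Next I'll refine the poses of the tester and dial.

```bash
python3 - <<'E'
from h import *
for n in('scene','side'):
    s=load(n); c=cloud(s); ok=s['range_z']>0
    m=ok&(abs(c[:,:,2]-.019)<.007)&(c[:,:,0]>.5)&(c[:,:,0]<.84)&(c[:,:,1]>-.3)&(c[:,:,1]<.15)
    m=m.astype(np.uint8); m=cv2.morphologyEx(m,cv2.MORPH_OPEN,np.ones((3,3)))
    lab=cv2.connectedComponentsWithStats(m); i=1+np.argmax(lab[2][1:,4]); P=c[lab[1]==i]
    print(n,cv2.minAreaRect(P[:,:2].astype(np.float32)),np.median(P[:,2]))
    # knob: dark near expected
    m=ok&(s['image'].max(2)<50)&(c[:,:,0]>.58)&(c[:,:,0]<.72)&(c[:,:,1]>-.05)&(c[:,:,1]<.1)&(c[:,:,2]>.1)
    P=c[m]; print(' knob',len(P),P.mean(0).round(4),P.min(0).round(3),P.max(0).round(3))
    # dial plane
    yaw=-.125; nv=np.array([-np.sin(.611)*np.cos(yaw),-np.sin(.611)*np.sin(yaw),np.cos(.611)])
    k=P.mean(0)
    m=ok&(np.linalg.norm(c-(k-nv*.022),axis=2)<.075)&(c[:,:,2]>.05)
    Q=c[m]; h=Q@nv; hh=np.histogram(h,bins=np.arange(h.min(),h.max(),.003)); b=hh[1][np.argmax(hh[0])]+.0015
    Q=Q[abs(h-b)<.005]; cen=Q.mean(0); w=np.linalg.svd(Q-cen)[2][2]; w*=np.sign(w[2])
    print(' plane',len(Q),cen.round(4),w.round(3),'tilt',np.degrees(np.arccos(w[2])),'az',np.arctan2(-w[1],-w[0]),'knob h',((P-cen)@w).min(),((P-cen)@w).max())
E
```

```text
scene ((0.6647138595581055, -0.08016327023506165), (0.36275526881217957, 0.23946022987365723), 81.5965347290039) 0.0175662027476855
 knob 133 [0.637  0.006  0.1222] [ 0.62  -0.004  0.106] [0.648 0.019 0.134]
 plane 1176 [ 0.6618 -0.0021  0.1001] [-0.544  0.057  0.837] tilt 33.168112182172194 az -0.10359691615716456 knob h 0.0134488966855988 0.04528416664799855
side ((0.662480354309082, -0.0793137401342392), (0.35993561148643494, 0.2420598566532135), 81.88838195800781) 0.01765285444975595
 knob 83 [0.6278 0.0047 0.1211] [ 0.617 -0.004  0.103] [0.642 0.021 0.133]
 plane 1283 [ 0.6501 -0.0081  0.0912] [-0.567  0.044  0.823] tilt 34.66221315353744 az -0.07731559271988839 knob h 0.016892583141073683 0.04701348049435921
```

Tester centre is about (0.664, -0.080) with yaw -0.144. I'll move to a hover over the knob.

>>> {"api": "arm_command", "payload": {
  "series": [
    [[22,-33,3],0.026,80],
    [[44,-66,6],0.052,80],
    [[66,-99,9],0.078,70],
    [[88,-132,12],0.104,70],
    [[110,-165,15],0.13,60],
    [[132,-198,18],0.156,60],
    [[154,-231,21],0.182,60],
    [[176,-264,24],0.208,60],
    [[198,-297,27],0.234,60],
    [[220,-330,30],0.26,60]
  ]
}}

```text
t: 0.93
eef_pos: [0.4661, 0.2428, 0.2527]
tool_rot: [-3.141, -0.0, 2.999]
contact_force: [0.4, -0.8, -0.3]
finger_gap: 0.681
grasp_force: 0.0
```

>>> {"api": "arm_command", "payload": {
  "series": [
    [[22,-33,0],0,60],
    [[44,-66,0],0,60],
    [[66,-99,0],0,60],
    [[88,-132,0],0,60],
    [[110,-165,0],0,60],
    [[130,-195,0],0,60],
    [[150,-220,0],0,60],
    [[160,-235,0],0,60],
    [[165,-240,0],0,60],
    [[165,-240,0],0,60]
  ]
}}

```text
t: 1.77
eef_pos: [0.6307, 0.0041, 0.2522]
tool_rot: [3.142, -0.001, 2.996]
contact_force: [-0.6, 0.7, -0.1]
finger_gap: 0.687
grasp_force: 0.0
```

```bash
python3 - <<'E'
from h import *
from scipy.optimize import least_squares
s=snap('wrist','w1.png'); c=cloud(s)
yaw=-.144; ez=np.array([-np.sin(.611)*np.cos(yaw),-np.sin(.611)*np.sin(yaw),np.cos(.611)]);print(ez)
def cyl(Q,k):
    a=(Q-k)@ez; r=np.linalg.norm((Q-k)-np.outer(a,ez),axis=1)
    dx=r-.013; dz=abs(a)-.014
    return np.where((dx>0)&(dz>0),np.hypot(dx,dz),np.maximum(dx,dz))
for n in('scene','side','wrist'):
    s=load(n); c=cloud(s); ok=s['range_z']>0
    m=ok&(s['image'].max(2)<50)&(np.linalg.norm(c-[.634,.004,.117],axis=2)<.035)&(c[:,:,2]>.1)
    P=c[m]
    if len(P)<20: print(n,len(P)); continue
    r=least_squares(lambda k:cyl(P,k),P.mean(0)-[0,0,.01],loss='soft_l1',f_scale=.002); print(n,len(P),r.x.round(4),r.cost)
o=monitor.get_obs(); print(o['eef_pos'],o['tool_rot'],o['contact_force'],o['t'])
E
```

```text
[-0.56774911  0.08232569  0.81907474]
scene 133 [0.6316 0.0103 0.1151] 0.00010623256509155304
side 83 [0.6332 0.0115 0.115 ] 4.569922806037556e-05
wrist 539 [0.6343 0.0106 0.1153] 0.00026572160765106083
[0.63001929 0.00522343 0.25218294] [ 3.14128174e+00 -1.25880913e-03  2.99726252e+00] [-0.81789286  0.46764213 -0.02989691] 1.8167
```

View pics/w1.png

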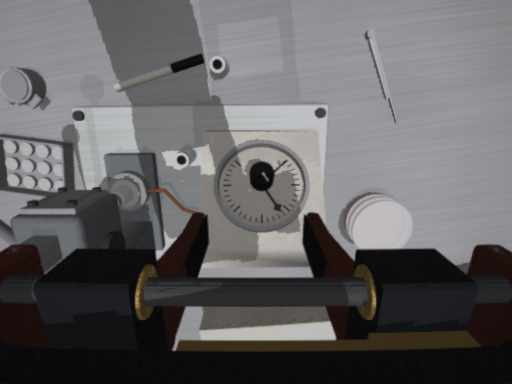

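The wrist view has twelve o'clock pointing down. The knob is at (262,177) and the lozenge at (278,208), so the peak hand is at about 1.9 rad. The needle tip at (285,162) is at zero. Next I'll go down to the knob, grip it and ratchet it round.

>>> {"api": "arm_command", "payload": {
  "series": [
    [[3,6,-38],-0.1,55],
    [[3,6,-76],-0.2,50],
    [[3,6,-110],-0.3,50],
    [[3,6,-130],-0.4,50],
    [[3,6,-142],-0.4,50],
    [[3,6,-142],-0.4,50],
    [[3,6,-142],-0.4,15],
    [[3,6,-142],-0.4,15],
    [[3,6,-142],-0.4,15],
    [[3,6,-142],-0.4,15]
  ],
  "squeeze": 10
}}

```text
t: 2.65
eef_pos: [0.6334, 0.0097, 0.1123]
tool_rot: [-3.14, 0.001, 2.6]
contact_force: [-2.0, -5.1, 4.7]
finger_gap: 0.328
grasp_force: 10.1
```

>>> {"api": "arm_command", "payload": {
  "series": [
    [[0,0,0],0.1,15],
    [[0,0,0],0.2,15],
    [[0,0,0],0.3,15],
    [[0,0,0],0.4,15],
    [[0,0,0],0.5,15],
    [[0,0,0],0.6,15],
    [[0,0,0],0.7,15],
    [[0,0,0],0.8,15],
    [[0,0,0],0.8,40],
    [[0,0,0],0.8,40]
  ]
}}

```text
t: 3.48
eef_pos: [0.6341, 0.0107, 0.1117]
tool_rot: [-3.141, 0.002, -2.888]
contact_force: [0.2, -0.6, 0.7]
finger_gap: 0.427
grasp_force: 0.0
```

```bash
python3 - <<'E'
from h import *
o=monitor.get_obs(); print(o['eef_pos'],o['tool_rot'],o['contact_force'],o['finger_gap'])
s=snap('wrist'); cv2.imwrite('pics/w2.png',cv2.resize(s['image'][:,:,::-1],(768,576)))
E
```

```text
[0.6341039  0.0106554  0.11170142] [-3.14096018e+00  1.60135691e-03 -2.88775219e+00] [ 0.24004753 -0.60289846  0.66940476] 0.4270106410903222
```

View pics/w2.png

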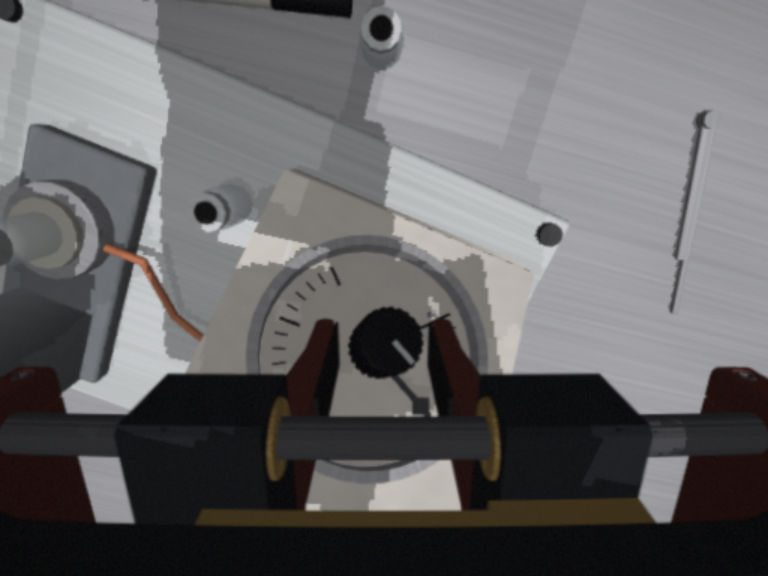

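The hand at (415,400) is now about 70° from the needle at (440,320), down from about 100°. The ratchet works, so I'll repeat it.

>>> {"api": "arm_command", "payload": {
  "series": [
    [[0,0,0],-0.12,42],
    [[0,0,0],-0.24,42],
    [[0,0,0],-0.36,42],
    [[0,0,0],-0.48,42],
    [[0,0,0],-0.6,42],
    [[0,0,0],-0.72,42],
    [[0,0,0],-0.8,42],
    [[0,0,0],-0.8,15],
    [[0,0,0],-0.8,15],
    [[0,0,0],-0.8,15]
  ]
}}

```text
t: 4.37
eef_pos: [0.6332, 0.0099, 0.1108]
tool_rot: [-3.14, -0.0, 2.6]
contact_force: [-2.6, -4.1, 2.5]
finger_gap: 0.333
grasp_force: 9.8
```

>>> {"api": "arm_command", "payload": {
  "series": [
    [[0,0,0],0.1,15],
    [[0,0,0],0.2,15],
    [[0,0,0],0.3,15],
    [[0,0,0],0.4,15],
    [[0,0,0],0.5,15],
    [[0,0,0],0.6,15],
    [[0,0,0],0.7,15],
    [[0,0,0],0.8,15],
    [[0,0,0],0.8,42],
    [[0,0,0],0.8,42]
  ]
}}

```text
t: 5.2
eef_pos: [0.6336, 0.0107, 0.1107]
tool_rot: [-3.141, 0.0, -2.887]
contact_force: [-0.3, 0.1, -0.3]
finger_gap: 0.442
grasp_force: 0.0
```

>>> {"api": "arm_command", "payload": {
  "series": [
    [[0,0,0],-0.12,42],
    [[0,0,0],-0.24,42],
    [[0,0,0],-0.36,42],
    [[0,0,0],-0.48,42],
    [[0,0,0],-0.6,42],
    [[0,0,0],-0.72,42],
    [[0,0,0],-0.8,42],
    [[0,0,0],-0.8,15],
    [[0,0,0],-0.8,15],
    [[0,0,0],-0.8,15]
  ]
}}

```text
t: 6.03
eef_pos: [0.6331, 0.01, 0.1106]
tool_rot: [-3.14, -0.0, 2.6]
contact_force: [-1.4, -2.8, 1.4]
finger_gap: 0.334
grasp_force: 9.8
```

>>> {"api": "arm_command", "payload": {
  "series": [
    [[0,0,0],0.1,15],
    [[0,0,0],0.2,15],
    [[0,0,0],0.3,15],
    [[0,0,0],0.4,15],
    [[0,0,0],0.5,15],
    [[0,0,0],0.6,15],
    [[0,0,0],0.7,15],
    [[0,0,0],0.8,15],
    [[0,0,0],0.8,42],
    [[0,0,0],0.8,42]
  ]
}}

```text
t: 6.87
eef_pos: [0.6336, 0.0108, 0.1107]
tool_rot: [-3.141, 0.0, -2.887]
contact_force: [-0.5, 0.8, 0.3]
finger_gap: 0.438
grasp_force: 0.0
```

```bash
python3 - <<'E'
from h import *
o=monitor.get_obs(); print(o['eef_pos'],o['tool_rot'],o['contact_force'],o['finger_gap'])
s=snap('wrist'); cv2.imwrite('pics/w3.png',cv2.resize(s['image'][130:350,130:390,::-1],(780,660))[:600])
E
```

```text
[0.63361474 0.01076676 0.11065788] [-3.14149233e+00  1.65929011e-04 -2.88738479e+00] [-0.5064739   0.76232134  0.31761793] 0.43776159532006265
```

View pics/w3.png

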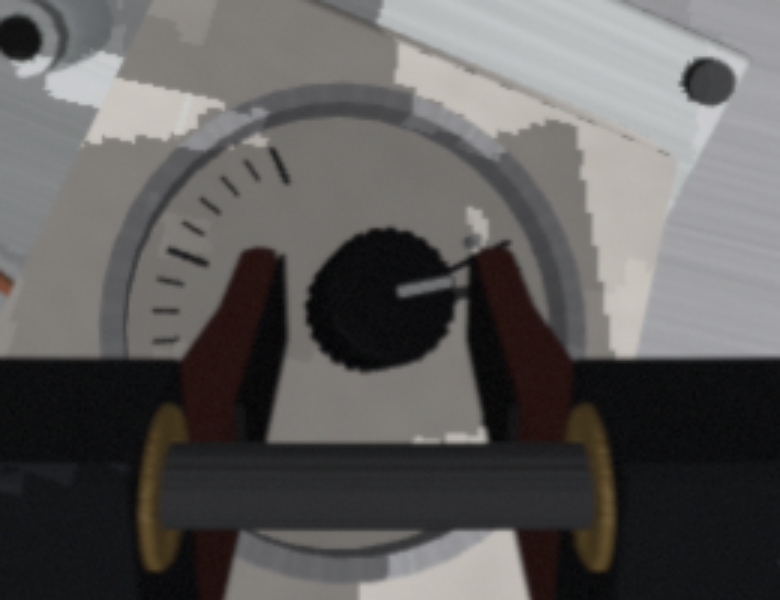

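The knob's white line at (425,285) is still about 25° short of the needle at (490,250). I'll do two more strokes, the second one to seat it against the stop.

>>> {"api": "arm_command", "payload": {
  "series": [
    [[0,0,0],-0.12,42],
    [[0,0,0],-0.24,42],
    [[0,0,0],-0.36,42],
    [[0,0,0],-0.48,42],
    [[0,0,0],-0.6,42],
    [[0,0,0],-0.72,42],
    [[0,0,0],-0.8,42],
    [[0,0,0],-0.8,15],
    [[0,0,0],-0.8,15],
    [[0,0,0],-0.8,15]
  ]
}}

```text
t: 7.75
eef_pos: [0.6331, 0.01, 0.1106]
tool_rot: [-3.14, -0.0, 2.6]
contact_force: [-1.6, -3.1, 2.0]
finger_gap: 0.327
grasp_force: 9.8
```

>>> {"api": "arm_command", "payload": {
  "series": [
    [[0,0,0],0.1,15],
    [[0,0,0],0.2,15],
    [[0,0,0],0.3,15],
    [[0,0,0],0.4,15],
    [[0,0,0],0.5,15],
    [[0,0,0],0.6,15],
    [[0,0,0],0.7,15],
    [[0,0,0],0.8,15],
    [[0,0,0],0.8,42],
    [[0,0,0],0.8,42]
  ]
}}

```text
t: 8.58
eef_pos: [0.6336, 0.0108, 0.1107]
tool_rot: [-3.141, -0.0, -2.887]
contact_force: [-0.7, 0.1, 0.2]
finger_gap: 0.44
grasp_force: 0.0
```

>>> {"api": "arm_command", "payload": {
  "series": [
    [[0,0,0],-0.12,42],
    [[0,0,0],-0.24,42],
    [[0,0,0],-0.36,42],
    [[0,0,0],-0.48,42],
    [[0,0,0],-0.6,42],
    [[0,0,0],-0.72,42],
    [[0,0,0],-0.8,42],
    [[0,0,0],-0.8,15],
    [[0,0,0],-0.8,15],
    [[0,0,0],-0.8,15]
  ]
}}

```text
t: 9.42
eef_pos: [0.6331, 0.0101, 0.1106]
tool_rot: [-3.14, -0.0, 2.6]
contact_force: [-1.9, -2.4, 1.6]
finger_gap: 0.329
grasp_force: 9.8
```

>>> {"api": "arm_command", "payload": {
  "series": [
    [[0,0,0],0.1,15],
    [[0,0,0],0.2,15],
    [[0,0,0],0.3,15],
    [[0,0,0],0.4,15],
    [[0,0,0],0.4,15],
    [[0,0,0],0.4,45],
    [[0,0,0],0.4,45],
    [[0,0,0],0.4,45],
    [[0,0,0],0.4,50],
    [[0,0,0],0.4,50]
  ]
}}

```text
t: 10.25
eef_pos: [0.6336, 0.0108, 0.1108]
tool_rot: [3.142, 0.0, 2.997]
contact_force: [-0.1, -0.5, 0.0]
finger_gap: 0.567
grasp_force: 0.0
```

>>> {"api": "arm_command", "payload": {
  "series": [
    [[0,0,20],0,50],
    [[0,0,60],0,50],
    [[0,0,100],0,50],
    [[0,0,140],0,55],
    [[0,0,150],0,60],
    [[0,0,150],0,60],
    [[0,0,150],0,60],
    [[0,0,150],0,60],
    [[0,0,150],0,60],
    [[0,0,150],0,60]
  ]
}}

```text
t: 11.08
eef_pos: [0.6326, 0.0108, 0.2585]
tool_rot: [-3.141, -0.003, 2.998]
contact_force: [0.1, -0.1, -0.0]
finger_gap: 0.682
grasp_force: 0.0
```

```bash
python3 - <<'E'
from h import *
o=monitor.get_obs(); print(o['eef_pos'],o['tool_rot'],o['contact_force'],o['finger_gap'])
s=snap('wrist'); cv2.imwrite('pics/w4.png',cv2.resize(s['image'][120:250,190:330,::-1],(630,585),interpolation=3))
E
```

```text
[0.63259442 0.01075872 0.2585356 ] [-3.14114126 -0.00345623  2.997727  ] [ 0.13663369 -0.0693428  -0.03336115] 0.6820151350156984
```

View pics/w4.png

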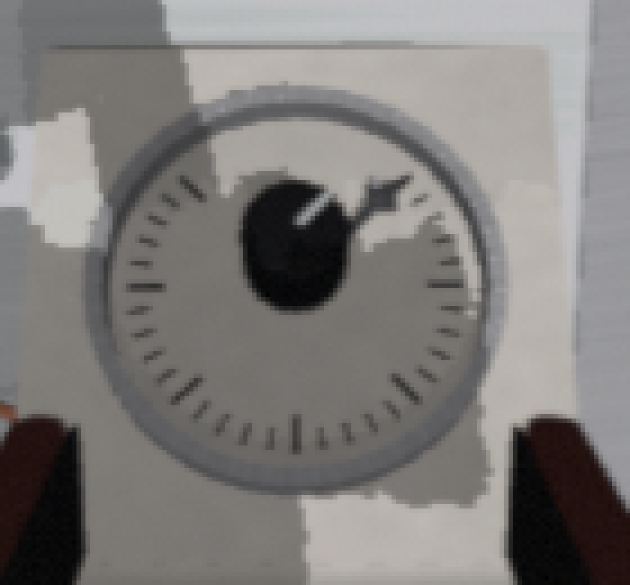

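The needle lies over the lozenge at (385,192), at half past seven, so the peak hand is home. Next I'll move above the lever ball.

>>> {"api": "arm_command", "payload": {
  "series": [
    [[-5,-10,30],0,70],
    [[-20,-40,50],0,80],
    [[-36,-78,60],0,80],
    [[-52,-115,60],0,80],
    [[-68,-152,60],0,80],
    [[-84,-190,60],0,80],
    [[-98,-218,60],0,80],
    [[-104,-229,60],0,80],
    [[-104,-229,60],0,80],
    [[-104,-229,60],0,80]
  ]
}}

```text
t: 11.97
eef_pos: [0.5295, -0.2182, 0.3202]
tool_rot: [3.141, -0.001, 2.996]
contact_force: [-0.4, 0.7, -0.8]
finger_gap: 0.91
grasp_force: 0.0
```

>>> {"api": "arm_command", "payload": {
  "series": [
    [[0,0,-30],0,80],
    [[0,0,-60],0,80],
    [[0,0,-82],0,80],
    [[0,0,-82],0,80],
    [[0,0,-82],0,60],
    [[0,0,-82],0,45],
    [[0,0,-82],0,45],
    [[0,0,-82],0,45],
    [[0,0,-82],0,45],
    [[0,0,-82],0,45]
  ]
}}

```text
t: 12.8
eef_pos: [0.5299, -0.2184, 0.2396]
tool_rot: [-3.141, 0.001, 2.998]
contact_force: [-0.1, 0.2, 0.9]
finger_gap: 0.527
grasp_force: 0.0
```

```bash
python3 - <<'E'
from h import *
o=monitor.get_obs(); print(o['eef_pos'],o['tool_rot'],o['contact_force'],o['finger_gap'])
s=snap('side'); a=s['image'][150:330,200:420,::-1]
w=snap('wrist')['image'][150:330,150:370,::-1]
cv2.imwrite('pics/w5.png',cv2.resize(np.hstack([a,w]),(792,324),interpolation=3))
E
```

```text
[ 0.52990359 -0.21841564  0.23955323] [-3.14122674e+00  1.43165079e-03  2.99772652e+00] [-0.0988287   0.22789095  0.94215483] 0.5272063977767352
```

View pics/w5.png

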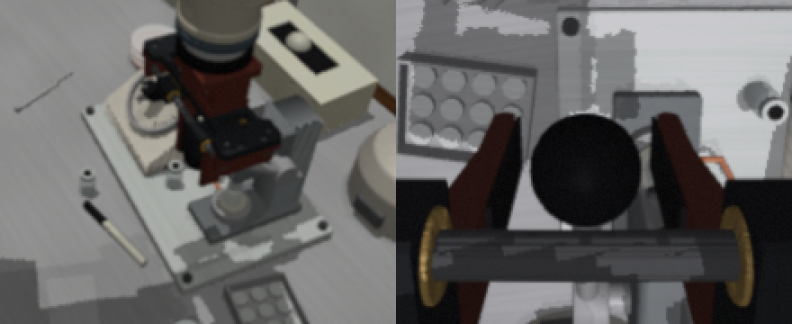

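The ball sits between the fingers. I'll grip it and follow the arc down.

>>> {"api": "arm_command", "payload": {
  "series": [
    [[0,0,0],0,30],
    [[0,0,0],0,30],
    [[0,0,0],0,30],
    [[0,0,0],0,30],
    [[-4,0.5,-6],0,30],
    [[-7.4,1,-12],0,30],
    [[-11,1.5,-18],0,30],
    [[-14,2,-24],0,30],
    [[-14,2,-24],0,30],
    [[-14,2,-24],0,30]
  ],
  "squeeze": 30
}}

```text
t: 13.73
eef_pos: [0.5159, -0.2166, 0.2151]
tool_rot: [-3.141, 0.001, 2.998]
contact_force: [-0.5, -1.5, 4.6]
finger_gap: 0.395
grasp_force: 30.0
```

>>> {"api": "arm_command", "payload": {
  "series": [
    [[-5,0.8,-13],0,30],
    [[-9.5,1.4,-26],0,30],
    [[-12,1.8,-40],0,30],
    [[-14,2,-54],0,30],
    [[-14.5,2,-68],0,30],
    [[-14,2,-82],0,30],
    [[-12,1.8,-95],0,30],
    [[-9.5,1.4,-108],0,30],
    [[-7,1,-117],0,30],
    [[-7,1,-117],0,30]
  ]
}}

```text
t: 14.57
eef_pos: [0.5086, -0.2155, 0.0968]
tool_rot: [-3.142, -0.001, 2.998]
contact_force: [-2.6, -1.8, 7.4]
finger_gap: 0.399
grasp_force: 30.0
```

>>> {"api": "arm_command", "payload": {
  "series": [
    [[0.5,0,-1],0,30],
    [[1,0,-2],0,30],
    [[1.5,0,-3],0,30],
    [[2,0,-4],0,30],
    [[2,0,-5],0,30],
    [[2,0,-5],0,30],
    [[2,0,-5],0,30],
    [[2,0,-5],0,30],
    [[2,0,-5],0,30],
    [[2,0,-5],0,30]
  ]
}}

```text
t: 15.4
eef_pos: [0.5099, -0.2157, 0.0932]
tool_rot: [-3.141, -0.002, 2.998]
contact_force: [-4.7, -3.0, 7.1]
finger_gap: 0.396
grasp_force: 30.0
```

```bash
python3 - <<'E'
from h import *
o=monitor.get_obs(); print(o['eef_pos'],o['tool_rot'],o['contact_force'],o['finger_gap'])
s=snap('scene'); a=s['image'][190:360,100:330,::-1]
w=snap('wrist')['image'][120:330,120:404,::-1]; w=cv2.resize(w,(230,170))
cv2.imwrite('pics/w6.png',cv2.resize(np.hstack([a,w]),(800,296),interpolation=3))
E
```

```text
[ 0.50987229 -0.21565932  0.09315846] [-3.14110797e+00 -1.52242028e-03  2.99803297e+00] [-4.65963456 -2.98841785  7.10967778] 0.39588787111270923
```

View pics/w6.png

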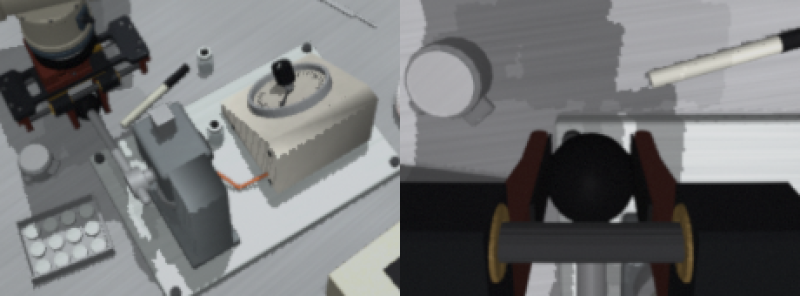

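Tangential force is about 8 N, which is close to the stop but not clearly on it. I'll press a little more.

>>> {"api": "arm_command", "payload": {
  "series": [
    [[0.5,0,-1],0,30],
    [[1,0,-2],0,30],
    [[1,0,-3],0,30],
    [[1.5,0,-4],0,30],
    [[1.5,0,-5],0,30],
    [[1.5,0,-5],0,30],
    [[1.5,0,-5],0,30],
    [[1.5,0,-5],0,30],
    [[1.5,0,-5],0,30],
    [[1.5,0,-5],0,30]
  ]
}}

```text
t: 16.33
eef_pos: [0.5116, -0.2159, 0.0892]
tool_rot: [-3.141, -0.001, 2.998]
contact_force: [-8.1, -2.9, 18.3]
finger_gap: 0.395
grasp_force: 30.0
```

```bash
python3 - <<'E'
from h import *
from scipy.optimize import least_squares
o=monitor.get_obs(); print(o['eef_pos'],o['contact_force'])
for n in('wrist',):
    s=snap(n); c=cloud(s); ok=s['range_z']>0
    e=o['eef_pos']+[0,0,.0187]
    m=ok&(s['image'].max(2)<40)&(np.linalg.norm(c-e,axis=2)<.028)&(abs((c-e)@[.1435,.99,0])<.014)
    P=c[m]; r=least_squares(lambda x:np.linalg.norm(P-x,axis=1)-.018,e,loss='soft_l1',f_scale=.002); print(n,len(P),r.x.round(4),e.round(4),r.cost)
E
```

```text
[ 0.51155806 -0.2159142   0.08919149] [-8.0865569  -2.88206669 18.32699249]
wrist 2954 [ 0.5124 -0.2161  0.1119] [ 0.5116 -0.2159  0.1079] 0.0003217820111169137
```

At 18 N it is firmly on the stop, and the ball is at z 0.112 as predicted. Next I'll ease it back up under grip.

>>> {"api": "arm_command", "payload": {
  "series": [
    [[-2,0,6],0,30],
    [[-6,0.4,18],0,30],
    [[-8.5,0.8,31],0,30],
    [[-10.5,1,45],0,30],
    [[-11,1,59],0,30],
    [[-10.5,1,73],0,30],
    [[-8.5,0.8,87],0,30],
    [[-6,0.4,100],0,30],
    [[-1.5,0,114],0,30],
    [[-1.5,0,114],0,30]
  ]
}}

```text
t: 17.22
eef_pos: [0.5133, -0.2162, 0.2052]
tool_rot: [-3.14, 0.006, 2.998]
contact_force: [1.5, -1.2, 2.7]
finger_gap: 0.395
grasp_force: 30.0
```

>>> {"api": "arm_command", "payload": {
  "series": [
    [[2.5,-0.5,6],0,30],
    [[5,-1,13],0,30],
    [[9,-1.5,19],0,30],
    [[12,-2,25],0,30],
    [[15,-2.5,30],0,30],
    [[18,-3,35],0,30],
    [[19,-3,37],0,30],
    [[19,-3,37],0,30],
    [[19,-3,37],0,30],
    [[19,-3,37],0,30]
  ]
}}

```text
t: 18.05
eef_pos: [0.527, -0.218, 0.2341]
tool_rot: [3.141, -0.008, 2.998]
contact_force: [4.9, -7.3, -25.5]
finger_gap: 0.392
grasp_force: 30.0
```

```bash
python3 - <<'E'
from h import *
from scipy.optimize import least_squares
o=monitor.get_obs(); print(o['eef_pos'],o['contact_force'])
s=snap('wrist'); c=cloud(s); ok=s['range_z']>0
e=o['eef_pos']+[0,0,.0187]
m=ok&(s['image'].max(2)<40)&(np.linalg.norm(c-e,axis=2)<.028)&(abs((c-e)@[.1435,.99,0])<.014)
P=c[m]; r=least_squares(lambda x:np.linalg.norm(P-x,axis=1)-.018,e,loss='soft_l1',f_scale=.002); print(len(P),r.x.round(4),e.round(4))
E
```

```text
[ 0.52700707 -0.21795874  0.23411868] [  4.85591192  -7.34265022 -25.50922966]
2712 [ 0.5321 -0.2189  0.257 ] [ 0.527  -0.218   0.2528]
```

The ball is back at its rest position, pulled against the upper stop. I'll relax the pull, let go and retreat.

>>> {"api": "arm_command", "payload": {
  "series": [
    [[0,0,-2],0,30],
    [[0,0,-4],0,30],
    [[0,0,-4],0,30],
    [[0,0,-4],0,50],
    [[0,0,-4],0,60],
    [[0,0,-4],0,70],
    [[0,0,-4],0,80],
    [[0,0,-4],0,80],
    [[0,0,-4],0,80],
    [[0,0,-4],0,80]
  ]
}}

```text
t: 18.93
eef_pos: [0.5297, -0.2182, 0.2348]
tool_rot: [3.142, 0.0, 2.998]
contact_force: [-0.3, 0.1, -0.1]
finger_gap: 0.882
grasp_force: 0.0
```

>>> {"api": "arm_command", "payload": {
  "series": [
    [[0,0,20],0,80],
    [[0,0,50],0,80],
    [[0,0,85],0,80],
    [[0,0,100],0,80],
    [[-30,0,120],0,80],
    [[-60,0,130],0,80],
    [[-90,0,130],0,80],
    [[-100,0,130],0,80],
    [[-100,0,130],0,80],
    [[-100,0,130],0,80]
  ]
}}

```text
t: 19.77
eef_pos: [0.43, -0.2184, 0.3649]
tool_rot: [-3.142, 0.001, 2.997]
contact_force: [0.8, -0.6, 0.7]
finger_gap: 0.915
grasp_force: 0.0
```

```bash
python3 - <<'E'
from h import *
o=monitor.get_obs(); print(o['t'],o['eef_pos'],o['contact_force'])
a=snap('side')['image'][150:300,220:400,::-1]
b=snap('scene')['image'][190:340,110:340,::-1]
cv2.imwrite('pics/w7.png',cv2.resize(np.hstack([a,b]),(800,293),interpolation=3))
E
```

```text
19.7667 [ 0.42998436 -0.21842557  0.36489996] [ 0.82870704 -0.58868405  0.72836353]
```

View pics/w7.png

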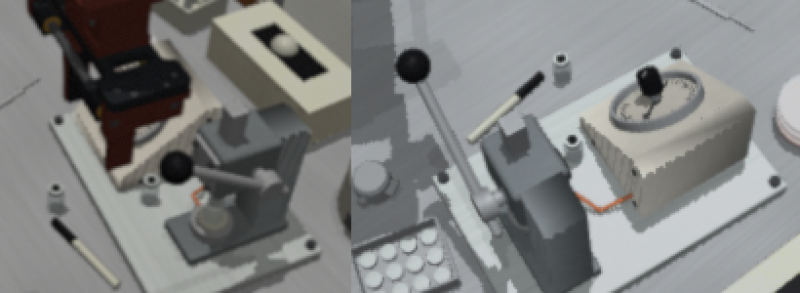

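The ball at (412,65) is up at rest. The vials, marker, tally counter and caps tray look undisturbed, and the arm is clear. I'm handing in.

```bash
python3 -c "
from h import *
print(ticket.job_done())"
```

```text
the job is handed in; nothing more can be done
None
```

The job is handed in with no verdict returned: the peak hand was zeroed, the lever was pressed to its stop and eased back to rest, and the bystanders in view look unmoved, but I did not see the peak hand's final position on the dial.

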